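# Load the bench centrifuge in balance

### The arm

A 6-joint arm with a two-finger parallel gripper is mounted at the origin on a cart in front of the work surface, level with it; the furniture and walls round the work are solid. World frame = base frame: x ahead of the robot, y to its left, z up, the work surface at z = 0. Lengths are in m, angles in degrees, forces in N, time in s.
With the tool pointing down it reaches from about 0.3 to 0.75 m from the base axis. Payload 8.5 kg.
Tool frame: the origin (TCP) lies at the very end of the fingers, on their centre line; the grasp point (between the pads) lies 19 mm behind it (env.hold_point_z is the distance from the TCP to the grasp point, in m); z points along the fingers, y is the line along which they close (so a half turn about z gives the same grasp; the last joint's range is limited). The gripper opens to 85 mm and grips with 20 to 120 N. Pads are 22 mm wide; open, the fingers measure 114 mm over their backs; the gripper's body (76 mm by 85 mm) begins 54 mm behind the grasp point. The pads swing forward as they close: fully open they stand 13 mm farther back than shut.
Start: joints at [53.325, 21.807, 74.336, -0, 83.858, -12.336], TCP at [0.227, 0.501, 0.199] pointing down, gripper open.
Joint ranges: [-178.18, 178.18], [-50.72, 133.34], [12.68, 142.11], [-81.47, 261.47], [9.98, 163.14], [-165.26, 165.26]. Speed limits (degrees/s): [136.94, 136.94, 180, 180, 180, 180].

### API

Orientations are given as a 3x3 rotation matrix whose columns are the frame's x, y, z axes.
In Python, from rig import env, optics gives the robot as it stands.
- The arm moves only by the shell command python3 -m jog 'ROWS' [OPENING] [FORCE]. ROWS is JSON, a list of rows, each an object with "linear": the shift along the tool's x, y, z in units of 40 mm (1.0 is 40 mm), a list of three; "roll": the turn about the tool's z in units of 5 degrees (1.0 is 5 degrees). A call has 1 to 12 rows; each row shifts and turns the commanded pose from where the row before left it, along the tool's axes as they then stand; what a row does not reach is not made up. A row lasts 1/12 s, in which the tool goes at most 41.7 mm and 7.16 degrees, less where a joint would pass 70% of its speed; a pose out of reach is approached as far as the arm can. A call is refused whole if a number of a shift passes 1 or a number of a turn 1, either way. A call with a gripper value outside its range is refused whole. OPENING is the opening, from -1 (shut) to 1 (fully open), set as the call begins (- or left out, the last holds). The fingers move at their own pace and stop on an object; FORCE is the grip in N (left out, the last holds). Time passes only in rows, so rows that do not move let the fingers close. It gives the time, the measured TCP pose, the force, the opening and the grip force at its end, in the units of the state.
- env.observe(): the state, without advancing time (a new reading comes with each control period).
- optics.get_image(name): name is "scene" or "top" or "wrist"; returns the picture (400x640x3 uint8, red, green, blue); there is no depth.
- optics.calibration(name): a dict with "fov_y" (degrees; the focal length in pixels is half the picture's height over the tangent of half this angle, whatever the lens; pixels are square), "cx", "cy" (the principal point, pixels), "T" (4x4, takes a point from camera to world coordinates). Camera axes: x right, y down, z forward; pixel columns grow to the right and rows downward; lengths in m; the calibration is good to about 2 mm. A picture is of the moment at which its call begins: read the wrist's pose just before it. calibration takes no time and is no camera call; for the wrist camera it gives the pose at the moment of the call.
- env.close_job(): hands the job in; it is judged then, once.
The state is a dict: "time_s": time; "q": joint angles; "qvel": joint speeds; "joint_efforts": joint torques, N m; "position": TCP position; "tool_rot": TCP orientation; "ft_force": force on the tool from outside, world axes, zero at the start; "wrist_torque": the same for the moment, N m; "grip_width": finger opening in m; "gripper_force": force on a finger pad.
Only numpy, scipy, OpenCV 4.12 (cv2) and the standard library are available. Lean on these libraries where they do the work, as an engineer would, in place of code of your own. Each camera call takes 0.05 s, during which the arm holds its last target. There are 200 camera calls.

### The job

Load the centrifuge with the two small orange-capped tubes for a balanced run: set the two grey reducing sleeves in two buckets that face each other straight across the rotor, and stand one of the tubes, upright, fully home in each sleeve. Leave the open glass test tubes standing in their places in the rack.

Things in the scene. Friction and masses are not known exactly. Their poses are not given: they have to be found in the camera images.
- sleeve_1: grey plastic reducing sleeve (loose round cup, 88 mm tall, 45 g) on the bench near brown vials 66 mm tall. Body 30 mm across, foot tapered to 22; the top 21 mm is a collar 41 mm across, coned below. Mouth 31 mm, narrowing to a 21 mm bore with its floor 6 mm above the underside. Origin: centre of underside, z up. Seated, the cone rests on the bucket's rim and its origin is 11 mm above the bucket's.
- sleeve_2: grey plastic reducing sleeve (loose round cup, 88 mm tall, 45 g) on the bench near brown vials 66 mm tall. Body 30 mm across, foot tapered to 22; the top 21 mm is a collar 41 mm across, coned below. Mouth 31 mm, narrowing to a 21 mm bore with its floor 6 mm above the underside. Origin: centre of underside, z up. Seated, the cone rests on the bucket's rim and its origin is 11 mm above the bucket's.
- tube_1: orange-capped plastic tube, conical foot, loose, 118 mm tall, 30 g; body 17 mm, cap 21 mm across and 14 high. Stands in a blue rack 66 mm high: lift it 65 mm straight up. Origin: centre of the foot (4 mm above the bench), z up, x along the rack's long side; along its y there is room for fingers (rack holes 33 mm apart, every other one filled). In a sleeve 36 mm of it shows above the sleeve.
- tube_2: orange-capped plastic tube, conical foot, loose, 118 mm tall, 30 g; body 17 mm, cap 21 mm across and 14 high. Stands in a blue rack 66 mm high: lift it 65 mm straight up. Origin: centre of the foot (4 mm above the bench), z up, x along the rack's long side; along its y there is room for fingers (rack holes 33 mm apart, every other one filled). In a sleeve 36 mm of it shows above the sleeve.
- bucket_1: one of four equal round aluminium buckets on the rotor: 42 mm across, bore 34, 72 mm tall, open on top. Origin: centre of the underside, 18 mm above the bench, z up. Centres 50 mm from the rotor axis; 1 faces 3, 2 faces 4 (100 mm apart), neighbours 71 mm. The rotor turns stiffly if pushed sideways.
- bucket_2: one of four equal round aluminium buckets on the rotor: 42 mm across, bore 34, 72 mm tall, open on top. Origin: centre of the underside, 18 mm above the bench, z up. Centres 50 mm from the rotor axis; 1 faces 3, 2 faces 4 (100 mm apart), neighbours 71 mm. The white casing round the rotor is 78 mm high; its clear lid stands open on the far side, up to 0.30 m high.
- bucket_3: one of four equal round aluminium buckets on the rotor: 42 mm across, bore 34, 72 mm tall, open on top. Origin: centre of the underside, 18 mm above the bench, z up. Centres 50 mm from the rotor axis; 1 faces 3, 2 faces 4 (100 mm apart), neighbours 71 mm. The rotor turns stiffly if pushed sideways.
- bucket_4: one of four equal round aluminium buckets on the rotor: 42 mm across, bore 34, 72 mm tall, open on top. Origin: centre of the underside, 18 mm above the bench, z up. Centres 50 mm from the rotor axis; 1 faces 3, 2 faces 4 (100 mm apart), neighbours 71 mm. The white casing round the rotor is 78 mm high; its clear lid stands open on the far side, up to 0.30 m high.
- glass_1: open glass test tube, 16 mm across, 100 mm tall, no cap, standing in the blue rack among the others; stays where it is. Origin: centre of the foot, z up.
- glass_2: open glass test tube, 16 mm across, 100 mm tall, no cap, standing in the blue rack among the others; stays where it is. Origin: centre of the foot, z up.

How it is judged:
By the outcome, as a careful person would: the job done as asked, in the order asked, and still so for the second after the job is handed in, with the robot touching nothing.
It also fails if it takes over 128 s, if anything falls off the work surface, if the arm or the gripper's body presses on something with over 40 N, if the wrist force passes 120 N, or if a joint passes its speed limit or range.

## Working session

There is one attempt and no reset: what is moved stays moved. The work goes in short steps, Python scripts to look and compute and a shell command to move; the robot and the scene stay as the last step left them, time stands still between calls to the robot, and variables do not carry over. Pictures are saved under pics/ and viewed, at most 14 in all, crops included, and the job is handed in when it is done.

```bash
ls; mkdir -p pics
python3 - <<'E'
from rig import env, optics
import cv2
for n in ("scene","top"):
    im=optics.get_image(n); cv2.imwrite(f"pics/{n}0.png",im[:,:,::-1])
    c=optics.calibration(n); print(n,c)
s=env.observe();print(s['time_s'],s['position'],s['tool_rot'],s['grip_width'],env.hold_point_z)
E
```

```text
pics
scene {'fov_y': 52.37624863476124, 'cx': 321.7240064979415, 'cy': 199.91992482335505, 'T': array([[ 0.8482862 , -0.3748855 ,  0.37399383,  0.16983955],
       [-0.52910794, -0.5715957 ,  0.6271548 , -0.40529537],
       [-0.02133797, -0.72988987, -0.68323164,  0.64412354],
       [ 0.        ,  0.        ,  0.        ,  1.        ]])}
top {'fov_y': 42.51007150099173, 'cx': 322.4100273981287, 'cy': 206.6106510247386, 'T': array([[-0.01773464, -0.98605808,  0.16545378,  0.30123048],
       [-0.99983025,  0.01831682,  0.00199342,  0.11551779],
       [-0.00499621, -0.16539034, -0.98621553,  1.1063419 ],
       [ 0.        ,  0.        ,  0.        ,  1.        ]])}
0.1 [0.22652544 0.50086862 0.19819308] [[-9.11117022e-01  4.12147111e-01 -7.28258619e-04]
 [ 4.12147684e-01  9.11116480e-01 -1.02308727e-03]
 [ 2.41865966e-04 -1.23230233e-03 -9.99999211e-01]] 0.08486221906924485 0.0187
```

View pics/scene0.png

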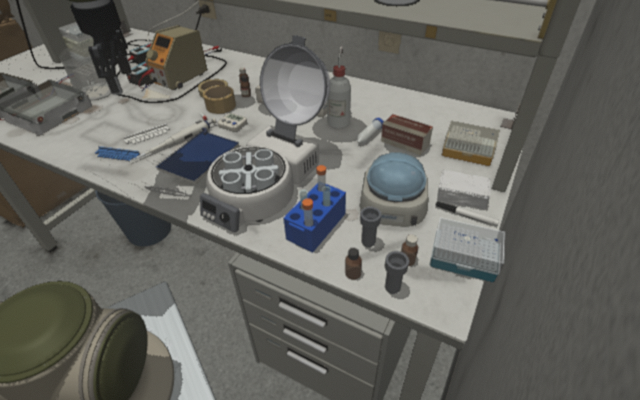

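View pics/top0.png

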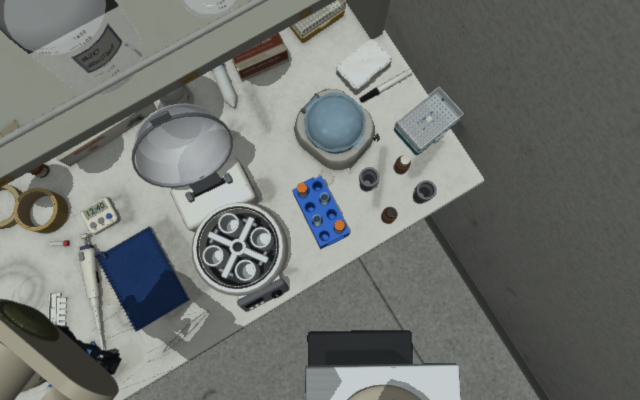

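The scene view shows sleeves at (371,225) and (396,268), and the blue rack at (315,215). In the top view the sleeve mouths are at (369,178) and (425,190), the orange caps at (302,188) and (340,226), and the rotor is centred at (238,247) with buckets at (229,223), (262,238), (246,270) and (213,256).

```bash
cat > h.py <<'E'
import numpy as np, cv2
from rig import env, optics
def cam(n):
    c=optics.calibration(n); return (200/np.tan(np.radians(c['fov_y']/2)),c['cx'],c['cy'],np.array(c['T']))
def ray(c,uv,z):
    f,cx,cy,T=c; d=T[:3,:3]@np.array([(uv[0]-cx)/f,(uv[1]-cy)/f,1]); p=T[:3,3]
    return p+d*(z-p[2])/d[2]
def proj(c,P):
    f,cx,cy,T=c; q=T[:3,:3].T@(np.asarray(P)-T[:3,3]); return np.array([cx+f*q[0]/q[2],cy+f*q[1]/q[2]])
def snap(n,path=None):
    c=cam(n); im=optics.get_image(n)[:,:,::-1].copy()
    if path: cv2.imwrite(path,im)
    return c,im
def orange(im):
    h=cv2.cvtColor(im,cv2.COLOR_BGR2HSV); m=cv2.inRange(h,(5,150,120),(18,255,255))
    k,l,st,ce=cv2.connectedComponentsWithStats(m)
    return [(ce[i],st[i]) for i in range(1,k) if st[i][4]>25]
def state():
    s=env.observe(); print('t',round(s['time_s'],2),'p',np.round(s['position'],4),'yaw_x',np.round(np.degrees(np.arctan2(s['tool_rot'][1][0],s['tool_rot'][0][0])),2),'w',round(s['grip_width'],4),'gf',s['gripper_force']); return s
def delta(x,y,z,xang=None):
    "units (40mm) in tool axes to go to TCP x,y,z; roll (5deg units, tool down) to bring tool x axis to xang (mod 180)"
    s=env.observe(); R=np.array(s['tool_rot']); d=R.T@(np.array([x,y,z])-s['position'])/0.04
    out=[np.round(d,3)]
    if xang is not None:
        a=np.degrees(np.arctan2(R[1,0],R[0,0])); e=(xang-a+90)%180-90; out.append(round(-e/5,3))
    return out
E
python3 - <<'E'
from h import *
c=cam('top'); im=cv2.imread('pics/top0.png')
for ce,st in orange(im): print('cap',np.round(ce,1),st[4],ray(c,ce,.122).round(4))
for n,uv in dict(s1=(369,178),s2=(425,190)).items(): print(n,ray(c,uv,.088).round(4))
for uv in [(229,223),(262,238),(246,270),(213,256)]: print('b',ray(c,uv,.090).round(4))
w=cam('wrist'); s=env.observe()
R=np.array(s['tool_rot']); print('cam in tool', R.T@(w[3][:3,3]-s['position']), '\n',R.T@w[3][:3,:3],w[:3])
big=cv2.resize(im[130:300,180:460],None,fx=2.8,fy=2.8,interpolation=cv2.INTER_CUBIC); cv2.imwrite('pics/topcrop.png',big)
E
```

```text
cap [301.6 187.5] 68 [0.5051 0.1576 0.122 ]
cap [339.1 225. ] 68 [0.4297 0.086  0.122 ]
s1 [0.5291 0.0221 0.088 ]
s2 [ 0.5022 -0.0899  0.088 ]
b [0.442  0.3045 0.09  ]
b [0.4108 0.2386 0.09  ]
b [0.3482 0.2699 0.09  ]
b [0.3769 0.3353 0.09  ]
cam in tool [ 0.07690502  0.00142233 -0.17559067] 
 [[ 1.15706890e-03 -9.53259960e-01 -3.02149151e-01]
 [ 9.99999331e-01  1.10087549e-03  3.56273043e-04]
 [-6.99223031e-06 -3.02149361e-01  9.53260596e-01]] (np.float64(300.2661878139387), 317.65301043580547, 200.45940655705655)
```

View pics/topcrop.png

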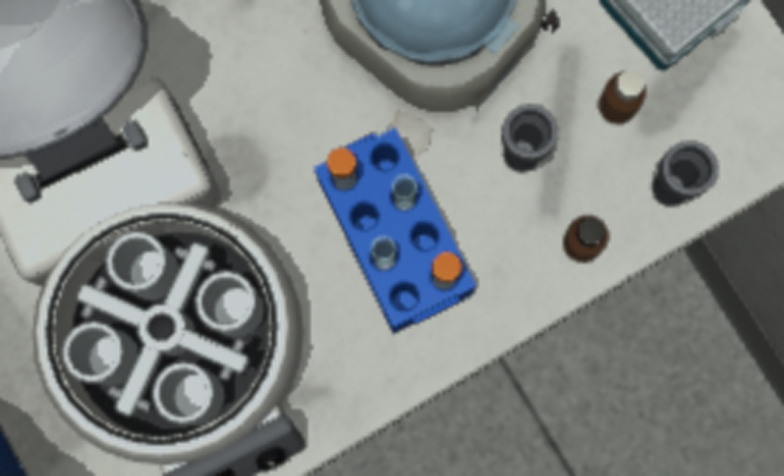

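The crop shows a 2x4 rack. The tubes are at (340,165) and (446,268), the glass tubes at (403,190) and (384,250), and the sleeves at (528,135) and (688,168). The dome base is left of sleeve 1. The lid side lies along one bucket pair, so I'll use the perpendicular pair, at crop (225,300) and (93,352).

```bash
python3 -m jog '[{"linear":[0,0,-0.17],"roll":-1},{"linear":[0,0,-0.17],"roll":-1},{"linear":[0,0,-0.17],"roll":-1},{"linear":[0,0,-0.17],"roll":-1},{"linear":[0,0,-0.17],"roll":-1},{"linear":[0,0,-0.17],"roll":-1},{"linear":[0,0,-0.17],"roll":-1},{"linear":[0,0,-0.17],"roll":-1},{"linear":[0,0,-0.17],"roll":-1},{"linear":[0,0,-0.17],"roll":-0.86}]'; python3 -c "
from h import *
state(); print(delta(.385,.285,.26,-155))"
```

```text
time_s: 0.93
position: [0.2266, 0.5009, 0.2667]
tool_rot: [[-0.905, -0.426, -0.001], [-0.426, 0.905, -0.001], [0.001, -0.0, -1.0]]
ft_force: [-0.8, -0.2, -0.2]
grip_width: 0.0852
gripper_force: 0.0
t 0.93 p [0.2266 0.5009 0.2667] yaw_x -154.79 w 0.0852 gf 0.0
[array([-1.285, -6.571,  0.169]), np.float64(0.042)]
```

```bash
python3 -m jog '[{"linear":[-0.16,-0.82,0]},{"linear":[-0.16,-0.82,0]},{"linear":[-0.16,-0.82,0]},{"linear":[-0.16,-0.82,0]},{"linear":[-0.16,-0.82,0]},{"linear":[-0.16,-0.82,0]},{"linear":[-0.16,-0.82,0]},{"linear":[-0.16,-0.82,0]},{"linear":[0,0,0]},{"linear":[0,0,0]},{"linear":[0,0,0]}]'; python3 -c "
from h import *
state(); c,im=snap('wrist','pics/w1.png')
for b in [(.442,.3045),(.4108,.2386),(.3482,.2699),(.3769,.3353)]: print(proj(c,[*b,.09]).round())
import pickle; pickle.dump(c,open('w1.pkl','wb'))
"
```

```text
t 0.93 p [0.2266 0.5009 0.2667] yaw_x -154.79 w 0.0852 gf 0.0
[111. 255.]
[ 64. 215.]
[101. 181.]
[147. 223.]invalid input
```

View pics/w1.png

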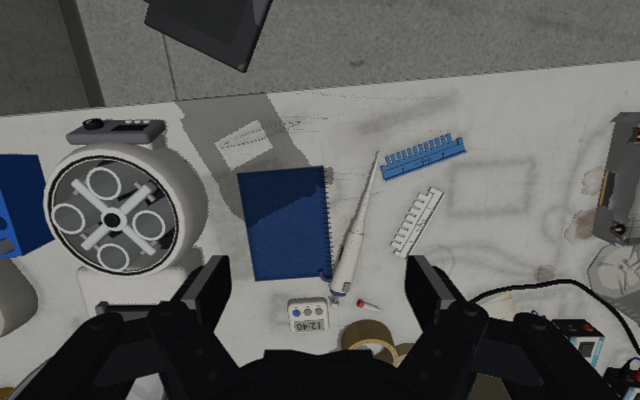

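That move was refused because rows need both keys. The wrist view shows the rotor at left, with buckets around (112,218) and the fingers at the bottom.

```bash
python3 -m jog '[{"linear":[-0.16,-0.82,0],"roll":0},{"linear":[-0.16,-0.82,0],"roll":0},{"linear":[-0.16,-0.82,0],"roll":0},{"linear":[-0.16,-0.82,0],"roll":0},{"linear":[-0.16,-0.82,0],"roll":0},{"linear":[-0.16,-0.82,0],"roll":0},{"linear":[-0.16,-0.82,0],"roll":0},{"linear":[-0.16,-0.82,0],"roll":0},{"linear":[0,0,0],"roll":0},{"linear":[0,0,0],"roll":0},{"linear":[0,0,0],"roll":0}]' | head -2; python3 -c "
from h import *
state(); c,im=snap('wrist','pics/w2.png')
for b in [(.442,.3045),(.4108,.2386),(.3482,.2699),(.3769,.3353)]: print(proj(c,[*b,.09]).round())
import pickle; pickle.dump(c,open('w2.pkl','wb'))
"
```

```text
time_s: 1.9
position: [0.3835, 0.285, 0.2664]
t 1.9 p [0.3835 0.285  0.2664] yaw_x -155.11 w 0.0851 gf 0.0
[311. 220.]
[272. 176.]
[318. 139.]
[357. 184.]
```

View pics/w2.png

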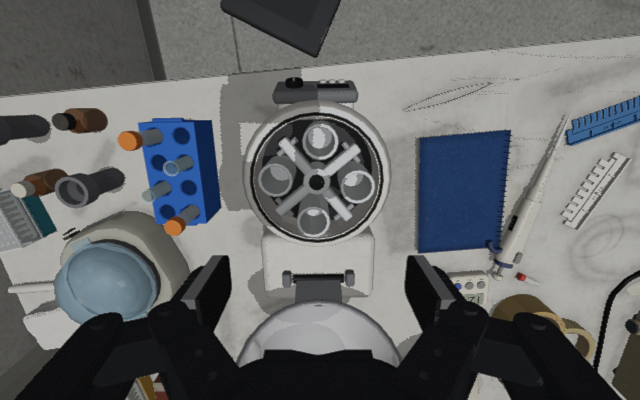

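The wrist view shows bucket rims at about (277,180), (320,140), (357,184) and (314,222), with the hub at (316,183). Next I refine the bucket centres, and triangulate with the top view as a check.

Run:
```python
from h import *
import pickle
def circ(im,x0,y0,x1,y1,k,rmin,rmax,p2,md):
    g=cv2.resize(cv2.cvtColor(im,cv2.COLOR_BGR2GRAY)[y0:y1,x0:x1],None,fx=k,fy=k,interpolation=cv2.INTER_CUBIC)
    c=cv2.HoughCircles(cv2.GaussianBlur(g,(0,0),1.5),cv2.HOUGH_GRADIENT,1,md,param1=120,param2=p2,minRadius=rmin,maxRadius=rmax)
    return [] if c is None else [((a[0]+.5)/k+x0-.5,(a[1]+.5)/k+y0-.5,a[2]/k) for a in c[0]]
w=pickle.load(open('w2.pkl','rb'))
for n,c,im,box,r in (('w',w,cv2.imread('pics/w2.png'),(240,110,395,255),(54,84)),('t',cam('top'),cv2.imread('pics/top0.png'),(190,200,285,295),(34,54))):
    k=4
    for a in circ(im,*box,k,*r,18,80 if n=='w' else 60)[:6]: print(n,np.round(a,1),ray(c,a,.09).round(4))
```

```text
w [357.  186.   17.2] [0.3786 0.3362 0.09  ]
w [320.2 141.   18.3] [0.3487 0.273  0.09  ]
w [275.5 178.8  17.5] [0.4119 0.2432 0.09  ]
w [314.2 221.5  15. ] [0.4424 0.3086 0.09  ]
w [346.  142.8  15.6] [0.3379 0.3009 0.09  ]
w [352.5 206.   15.3] [0.4037 0.3429 0.09  ]
t [244.8 269.8  10.6] [0.3488 0.2724 0.09  ]
t [212.8 255.2  10.6] [0.3784 0.3359 0.09  ]
t [260.  237.   10.4] [0.4129 0.2426 0.09  ]
t [228.  222.8  10.2] [0.4426 0.3065 0.09  ]
t [214.5 229.8  12.2] [0.429  0.3333 0.09  ]
t [220.5 271.2  12.5] [0.3467 0.3201 0.09  ]
```

```bash
python3 -c "
from h import *
print(delta(.50,.02,.2664,-155))"
```

```text
[array([ 1.540e-01, -7.248e+00,  1.000e-03]), np.float64(-0.007)]
```

```bash
python3 -m jog '[{"linear":[0,-0.9,0],"roll":0},{"linear":[0,-0.9,0],"roll":0},{"linear":[0,-0.9,0],"roll":0},{"linear":[0,-0.9,0],"roll":0},{"linear":[0,-0.9,0],"roll":0},{"linear":[0,-0.9,0],"roll":0},{"linear":[0,-0.9,0],"roll":0},{"linear":[0,-0.9,0],"roll":0},{"linear":[0,0,0],"roll":0},{"linear":[0,0,0],"roll":0},{"linear":[0,0,0],"roll":0}]' 0.3| head -2; python3 -c "
from h import *
state(); c,im=snap('wrist','pics/w3.png')
for b in [(.5291,.022,.088),(.5022,-.09,.088),(.505,.1576,.122),(.4297,.086,.122)]: print(proj(c,b).round())
import pickle; pickle.dump(c,open('w3.pkl','wb'))
"
```

```text
time_s: 2.87
position: [0.5051, 0.025, 0.2666]
t 2.87 p [0.5051 0.025  0.2666] yaw_x -154.98 w 0.0552 gf 0.0
[306. 188.]
[227. 128.]
[421. 226.]
[400. 139.]
```

View pics/w3.png

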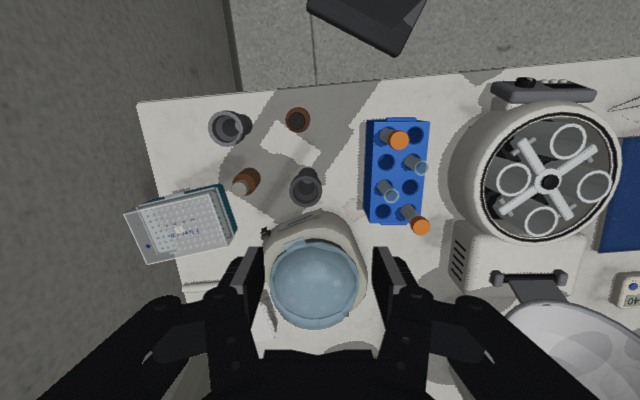

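The view shows the sleeve 1 mouth at about (306,188), sleeve 2 at about (230,127), the caps at (399,140) and (420,226), and the dome at (314,283) behind sleeve 1. I'll refine these and triangulate the dome.

Run:
```python
from h import *
import pickle
def circ(im,x0,y0,x1,y1,k,rmin,rmax,p2,md):
    g=cv2.resize(cv2.cvtColor(im,cv2.COLOR_BGR2GRAY)[y0:y1,x0:x1],None,fx=k,fy=k,interpolation=cv2.INTER_CUBIC)
    c=cv2.HoughCircles(cv2.GaussianBlur(g,(0,0),1.5),cv2.HOUGH_GRADIENT,1,md,param1=100,param2=p2,minRadius=rmin,maxRadius=rmax)
    return [] if c is None else [((a[0]+.5)/k+x0-.5,(a[1]+.5)/k+y0-.5,a[2]/k) for a in c[0]]
w=pickle.load(open('w3.pkl','rb')); t=cam('top'); iw=cv2.imread('pics/w3.png'); it=cv2.imread('pics/top0.png')
for n,c,im,box,r in (('w s1',w,iw,(280,160,335,215),(44,84)),('w s2',w,iw,(200,95,260,155),(44,84)),('t s1',t,it,(350,158,390,200),(32,50)),('t s2',t,it,(405,170,446,212),(32,50))):
    for a in circ(im,*box,4,*r,12,6)[:3]: print(n,np.round(a,1),ray(c,a,.088).round(4))
for n,c,im in(('w',w,iw),('t',t,it)):
    for ce,st in orange(im): print(n,'cap',ce.round(1),st[2:],ray(c,ce,.12).round(4))
p1,d1=w[3][:3,3],ray(w,(314,283),0)-w[3][:3,3]; p2,d2=t[3][:3,3],ray(t,(335,122),0)-t[3][:3,3]
s=np.linalg.lstsq(np.c_[d1,-d2],p2-p1,rcond=None)[0]; print('dome',p1+d1*s[0],p2+d2*s[1], 'r',43/300*np.linalg.norm(d1*s[0]),30/514*np.linalg.norm(d2*s[1]))
```

```text
w s1 [305.2 190.   16.7] [0.5319 0.0216 0.088 ]
w s1 [302.  189.2  19.7] [0.5327 0.0176 0.088 ]
w s1 [303.8 189.2  18.2] [0.5318 0.0196 0.088 ]
w s2 [224.8 127.2  17.4] [ 0.503 -0.093  0.088]
w s2 [227.  127.   19.2] [ 0.5016 -0.0907  0.088 ]
w s2 [223.2 129.8  15. ] [ 0.5063 -0.0936  0.088 ]
t s1 [369.  177.2  10.6] [0.5306 0.0221 0.088 ]
t s1 [367.8 176.    8.8] [0.5333 0.0245 0.088 ]
t s1 [370.8 178.5  10.4] [0.528  0.0186 0.088 ]
t s2 [426.  189.2   9.7] [ 0.5037 -0.092   0.088 ]
t s2 [424.5 191.2   9.8] [ 0.4997 -0.0888  0.088 ]
t s2 [426.5 192.   12.4] [ 0.498  -0.0927  0.088 ]
w cap [398.9 140. ] [ 19  19 269] [0.4312 0.0862 0.12  ]
w cap [421.  226.5] [ 17  16 207] [0.5064 0.1585 0.12  ]
t cap [301.6 187.5] [10 10 68] [0.5055 0.1577 0.12  ]
t cap [339.1 225. ] [ 9  9 68] [0.43  0.086 0.12 ]
dome [0.65113607 0.08862987 0.07935583] [0.65161334 0.08821505 0.07952972] r 0.06198682340215312 0.06334384007499275
```

```bash
python3 -c "
from h import *
print(delta(.531,.021,.063,-155))"
```

```text
[array([-0.545, -0.373,  5.095]), np.float64(0.012)]
```

```bash
python3 -m jog '[{"linear":[-0.545,-0.373,0],"roll":0},{"linear":[0,0,0.8],"roll":0},{"linear":[0,0,0.8],"roll":0},{"linear":[0,0,0.8],"roll":0},{"linear":[0,0,0.7],"roll":0},{"linear":[0,0,0.6],"roll":0},{"linear":[0,0,0.5],"roll":0},{"linear":[0,0,0.4],"roll":0},{"linear":[0,0,0.3],"roll":0},{"linear":[0,0,0.195],"roll":0},{"linear":[0,0,0],"roll":0},{"linear":[0,0,0],"roll":0}]' 0.4; python3 -m jog '[{"linear":[0,0,0],"roll":0},{"linear":[0,0,0],"roll":0},{"linear":[0,0,0],"roll":0},{"linear":[0,0,0],"roll":0},{"linear":[0,0,0],"roll":0},{"linear":[0,0,0],"roll":0},{"linear":[0,0,0],"roll":0},{"linear":[0,0,0],"roll":0}]' -1 25
```

```text
time_s: 3.92
position: [0.5315, 0.0202, 0.0634]
tool_rot: [[-0.906, -0.423, 0.0], [-0.423, 0.906, -0.0], [-0.0, -0.0, -1.0]]
ft_force: [-0.1, -0.7, 1.1]
grip_width: 0.0595
gripper_force: 0.0
time_s: 4.58
position: [0.5314, 0.0194, 0.0629]
tool_rot: [[-0.907, -0.422, -0.0], [-0.422, 0.907, -0.0], [0.0, 0.0, -1.0]]
ft_force: [0.1, -0.0, -0.3]
grip_width: -0.0003
gripper_force: 0.0
```

```bash
python3 -c "
from h import *
state(); c,im=snap('wrist'); c2,i2=snap('scene')
a=cv2.resize(i2[160:320,260:500],(600,400),interpolation=cv2.INTER_CUBIC)
cv2.imwrite('pics/m1.png',np.vstack([cv2.resize(im[100:400,100:500],(400,300)),cv2.resize(a,(400,267))]))"
```

```text
t 4.58 p [0.5314 0.0194 0.0629] yaw_x -155.04 w -0.0003 gf 0.0
```

View pics/m1.png

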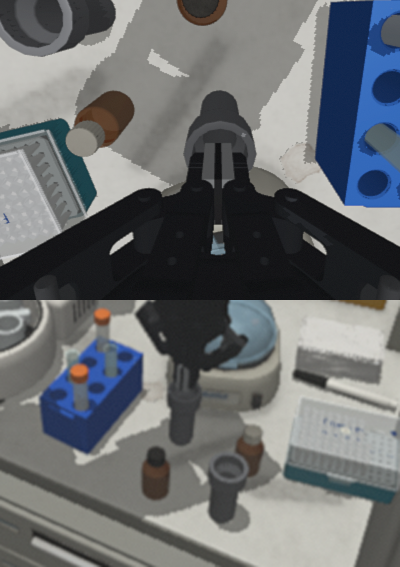

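The wrist picture shows the fingers shut at (218,150), apparently over or inside the standing sleeve's collar at (218,135). I need a closer look.

```bash
python3 -c "
from h import *
c,im=snap('wrist','pics/w4.png'); 
print(proj(c,[.531,.021,.088]),proj(c,[.531,.021,.0]),proj(c,[.5314,.0194,.063]))
cv2.imwrite('pics/m2.png',cv2.resize(im[170:320,230:410],(720,600),interpolation=cv2.INTER_CUBIC))"
```

```text
[319.38979012 249.53276376] [318.79658822 201.20485517] [316.61377551 231.01450536]
```

View pics/m2.png

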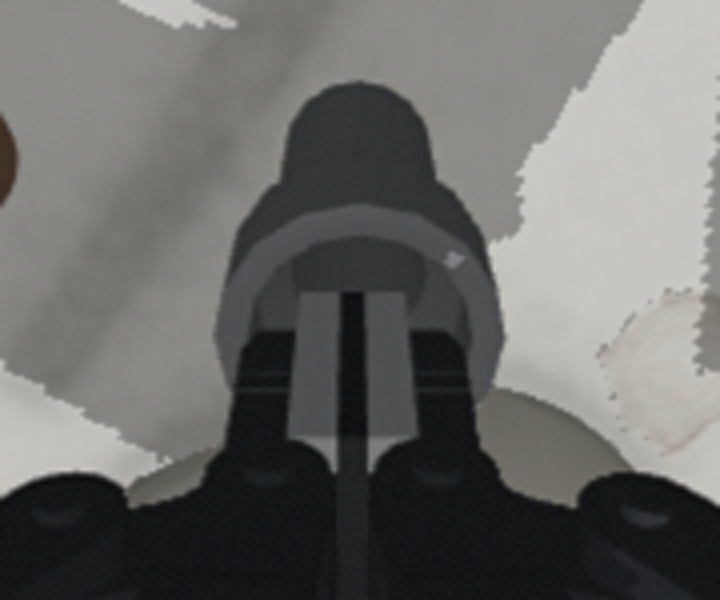

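The close-up shows the shut pads' ends at crop (350,292), inside the mouth ring, so the tips look higher than the TCP would imply. I'll overlay projected markers to check.

```bash
python3 -c "
from h import *
out=[]
for n,r in (('scene',(330,150,410,270)),('wrist',(260,170,380,350))):
    c,im=snap(n); x0,y0,x1,y1=r; k=600/(y1-y0)
    b=cv2.resize(im[y0:y1,x0:x1],None,fx=k,fy=k,interpolation=cv2.INTER_CUBIC)
    s=env.observe(); p=np.array(s['position']); R=np.array(s['tool_rot'])
    P=lambda q:tuple(int(v) for v in (proj(c,q)-[x0,y0])*k)
    for th in np.radians(np.arange(0,360,10)): cv2.circle(b,P([.531+.0205*np.cos(th),.021+.0205*np.sin(th),.088]),2,(0,255,0),-1)
    for i in range(0,9): 
        for a in(-.011,.011): cv2.circle(b,P(p+R@np.array([a,0,-.01*i])),3,(0,0,255) if i else (255,0,255),-1)
    out.append(b)
cv2.imwrite('pics/m3.png',np.hstack(out)); print(np.hstack(out).shape)"
```

```text
(600, 800, 3)
```

View pics/m3.png

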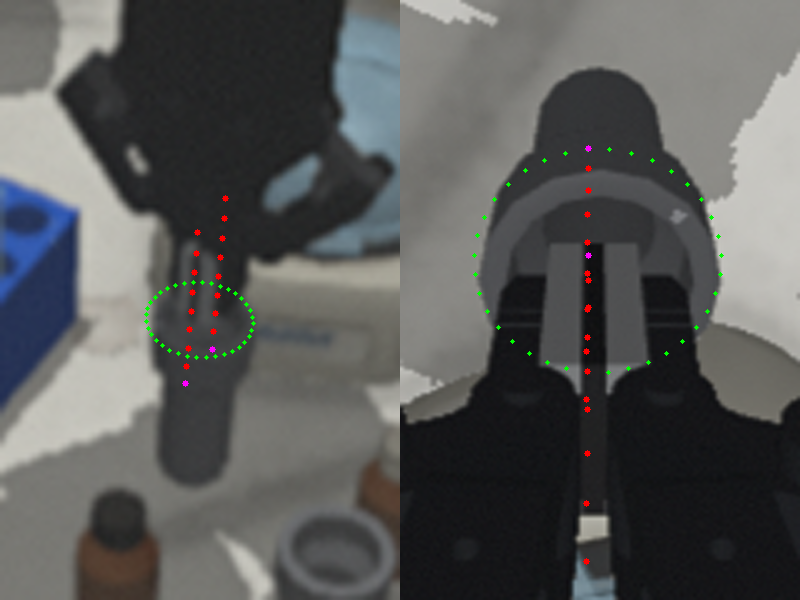

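The overlay shows the rim at the predicted height, while the finger ends sit about 30 mm above the reported TCP. That agrees with the fingers closing fully without contact. I'll rise, open, descend about 25 mm deeper and close; the width will tell me whether I have the collar or the body.

```bash
python3 -m jog '[{"linear":[0,0,-0.5],"roll":0},{"linear":[0,0,-0.5],"roll":0},{"linear":[0,0,0],"roll":0},{"linear":[0,0,0],"roll":0}]' - |head -2;  python3 -m jog '[{"linear":[0,0,0],"roll":0},{"linear":[0,0,0],"roll":0},{"linear":[0,0,0],"roll":0},{"linear":[0,0,0],"roll":0},{"linear":[-0.05,0.05,0.5],"roll":0},{"linear":[0,0,0.5],"roll":0},{"linear":[0,0,0.4],"roll":0},{"linear":[0,0,0.2],"roll":0},{"linear":[0,0,0.1],"roll":0},{"linear":[0,0,0],"roll":0},{"linear":[0,0,0],"roll":0},{"linear":[0,0,0],"roll":0}]' 0.4; python3 -m jog '[{"linear":[0,0,0],"roll":0},{"linear":[0,0,0],"roll":0},{"linear":[0,0,0],"roll":0},{"linear":[0,0,0],"roll":0},{"linear":[0,0,0],"roll":0},{"linear":[0,0,0],"roll":0},{"linear":[0,0,0],"roll":0},{"linear":[0,0,0],"roll":0}]' -1 25
```

```text
time_s: 5.17
position: [0.5318, 0.0193, 0.1036]
time_s: 6.17
position: [0.5329, 0.0219, 0.0358]
tool_rot: [[-0.907, -0.422, 0.002], [-0.422, 0.907, -0.0], [-0.001, -0.001, -1.0]]
ft_force: [-0.2, -0.5, 0.7]
grip_width: 0.0596
gripper_force: 0.0
time_s: 6.83
position: [0.5329, 0.022, 0.0357]
tool_rot: [[-0.907, -0.422, 0.002], [-0.422, 0.907, -0.0], [-0.001, -0.001, -1.0]]
ft_force: [0.2, 0.8, 6.7]
grip_width: 0.0404
gripper_force: 25.3
```

The width is 40 mm, so the collar is held. Lift and check.

```bash
python3 -m jog '[{"linear":[0,0,-0.3],"roll":0},{"linear":[0,0,-0.6],"roll":0},{"linear":[0,0,-0.8],"roll":0},{"linear":[0,0,-0.8],"roll":0},{"linear":[0,0,-0.8],"roll":0},{"linear":[0,0,-0.7],"roll":0},{"linear":[0,0,-0.4],"roll":0},{"linear":[0,0,0],"roll":0},{"linear":[0,0,0],"roll":0}]'; python3 -c "
from h import *
s=state(); print(np.round(s['q'],1)); print(delta(.3785,.3362,.21,-155)); c,im=snap('wrist','pics/w5.png')
import pickle; pickle.dump(c,open('w5.pkl','wb'))
x0,y0,x1,y1=230,150,410,300
b=cv2.resize(im[y0:y1,x0:x1],None,fx=4,fy=4,interpolation=cv2.INTER_CUBIC)
p=s['position']
for z,col in((.0523,(0,255,0)),(-.0357,(0,255,255))):
  for r in ((.0205,.0155) if z>0 else (.011,)):
    for th in np.radians(np.arange(0,360,10)):
      u=(proj(c,[p[0]+r*np.cos(th),p[1]+r*np.sin(th),p[2]+z])-[x0,y0])*4; cv2.circle(b,tuple(int(v) for v in u),2,col,-1)
cv2.imwrite('pics/m4.png',b)"
```

```text
time_s: 7.58
position: [0.5323, 0.0221, 0.2109]
tool_rot: [[-0.907, -0.422, 0.001], [-0.422, 0.907, -0.0], [-0.001, -0.0, -1.0]]
ft_force: [0.1, 0.1, -1.6]
grip_width: 0.0403
gripper_force: 25.7
t 7.58 p [0.5323 0.0221 0.2109] yaw_x -155.04 w 0.0403 gf 25.658247470855713
[ -10.4   19.6   75.8   -0.    84.6 -125.3]
[array([0.172, 8.743, 0.019]), np.float64(-0.008)]
```

View pics/m4.png

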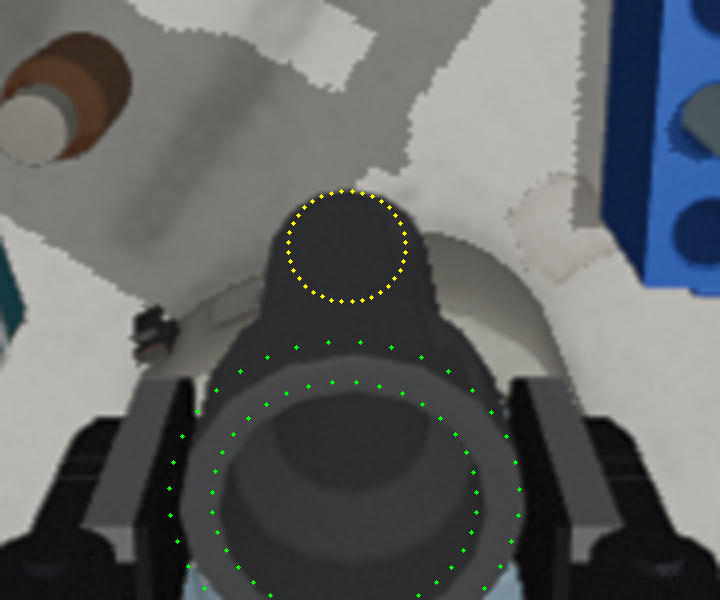

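The sleeve is held upright; its foot is at crop (350,245), on the projected axis. Now to carry it to bucket P2.

```bash
python3 -m jog '[{"linear":[0.017,0.875,0],"roll":0},{"linear":[0.017,0.875,0],"roll":0},{"linear":[0.017,0.875,0],"roll":0},{"linear":[0.017,0.875,0],"roll":0},{"linear":[0.017,0.875,0],"roll":0},{"linear":[0.017,0.875,0],"roll":0},{"linear":[0.017,0.875,0],"roll":0},{"linear":[0.017,0.875,0],"roll":0},{"linear":[0.017,0.875,0],"roll":0},{"linear":[0.017,0.875,0],"roll":0},{"linear":[0,0,0],"roll":0},{"linear":[0,0,0],"roll":0}]'|head -2;  python3 -m jog '[{"linear":[0,0,0],"roll":1},{"linear":[0,0,0],"roll":1},{"linear":[0,0,0],"roll":1},{"linear":[0,0,0],"roll":1},{"linear":[0,0,0],"roll":1},{"linear":[0,0,0],"roll":1},{"linear":[0,0,0],"roll":1},{"linear":[0,0,0],"roll":1},{"linear":[0,0,0],"roll":1},{"linear":[0,0,0],"roll":1},{"linear":[0,0,0],"roll":1},{"linear":[0,0,0],"roll":1}]'|head -1; python3 -m jog '[{"linear":[0,0,0],"roll":1},{"linear":[0,0,0],"roll":1},{"linear":[0,0,0],"roll":1},{"linear":[0,0,0],"roll":1},{"linear":[0,0,0],"roll":1},{"linear":[0,0,0],"roll":1},{"linear":[0,0,0],"roll":1},{"linear":[0,0,0],"roll":0},{"linear":[0,0,0],"roll":0},{"linear":[0,0,0],"roll":0}]'|head -2; python3 -c "
from h import *
s=state();print(delta(.3785,.3362,.066,109.8))"
```

```text
time_s: 8.63
position: [0.3771, 0.3373, 0.2092]
time_s: 9.63
time_s: 10.47
position: [0.3787, 0.3359, 0.2104]
t 10.47 p [0.3787 0.3359 0.2104] yaw_x 110.05 w 0.0405 gf 25.707451701164246
[array([1.00e-02, 1.00e-03, 3.61e+00]), np.float64(0.05)]
```

```bash
python3 -m jog '[{"linear":[0.01,0,0.5],"roll":0},{"linear":[0,0,0.6],"roll":0},{"linear":[0,0,0.6],"roll":0},{"linear":[0,0,0.6],"roll":0},{"linear":[0,0,0.4],"roll":0},{"linear":[0,0,0.4],"roll":0},{"linear":[0,0,0.2],"roll":0},{"linear":[0,0,0.15],"roll":0},{"linear":[0,0,0.05],"roll":0},{"linear":[0,0,0],"roll":0},{"linear":[0,0,0],"roll":0}]'
```

```text
time_s: 11.38
position: [0.3788, 0.337, 0.0716]
tool_rot: [[-0.342, 0.94, 0.001], [0.94, 0.342, 0.001], [0.0, 0.001, -1.0]]
ft_force: [0.0, 0.2, -0.1]
grip_width: 0.0404
gripper_force: 25.8
```

```bash
python3 -m jog '[{"linear":[0,0,0.06],"roll":0},{"linear":[0,0,0.06],"roll":0},{"linear":[0,0,0],"roll":0},{"linear":[0,0,0],"roll":0}]'
```

```text
time_s: 11.72
position: [0.3783, 0.3369, 0.0661]
tool_rot: [[-0.341, 0.94, -0.0], [0.94, 0.341, -0.0], [-0.0, -0.0, -1.0]]
ft_force: [0.1, -0.6, 0.3]
grip_width: 0.0404
gripper_force: 25.8
```

```bash
python3 -m jog '[{"linear":[0,0,0.04],"roll":0},{"linear":[0,0,0],"roll":0},{"linear":[0,0,0],"roll":0}]'
```

```text
time_s: 11.97
position: [0.3787, 0.337, 0.0651]
tool_rot: [[-0.341, 0.94, 0.001], [0.94, 0.341, 0.0], [0.0, 0.001, -1.0]]
ft_force: [-0.4, -1.0, 5.3]
grip_width: 0.0403
gripper_force: 26.3
```

Contact came at the expected seating height. Release, rise and check.

```bash
python3 -m jog '[{"linear":[0,0,0],"roll":0},{"linear":[0,0,0],"roll":0},{"linear":[0,0,0],"roll":0},{"linear":[0,0,0],"roll":0},{"linear":[0,0,-0.5],"roll":0},{"linear":[0,0,-0.8],"roll":0},{"linear":[0,0,-0.8],"roll":0},{"linear":[0,0,-0.8],"roll":0},{"linear":[0,0,-0.8],"roll":0},{"linear":[0,0,0],"roll":0},{"linear":[0,0,0],"roll":0}]' 0.4|head -2
python3 - <<'E'
from h import *
s=state();print(delta(.502,-.091,s['position'][2],109.8))
c,im=snap('wrist','pics/w6.png')
def circ(im,x0,y0,x1,y1,k,rmin,rmax,p2,md):
    g=cv2.resize(cv2.cvtColor(im,cv2.COLOR_BGR2GRAY)[y0:y1,x0:x1],None,fx=k,fy=k,interpolation=cv2.INTER_CUBIC)
    q=cv2.HoughCircles(cv2.GaussianBlur(g,(0,0),1.5),cv2.HOUGH_GRADIENT,1,md,param1=100,param2=p2,minRadius=rmin,maxRadius=rmax)
    return [] if q is None else [((a[0]+.5)/k+x0-.5,(a[1]+.5)/k+y0-.5,a[2]/k) for a in q[0]]
u=proj(c,[.3785,.3362,.117]); print(u)
x,y=[int(v) for v in u]
for a in circ(im,max(x-50,0),max(y-50,0),x+50,y+50,4,60,130,15,8)[:4]: print(np.round(a,1),ray(c,a,.117).round(4))
E
```

```text
time_s: 12.88
position: [0.3788, 0.3371, 0.2137]
t 12.88 p [0.3788 0.3371 0.2137] yaw_x 109.97 w 0.06 gf 0.0
[array([-1.1112e+01, -7.6000e-01, -7.0000e-03]), np.float64(0.033)]
[315.19564096 192.93101245]
[316.8 191.8  20.6] [0.3795 0.3378 0.117 ]
[317.5 188.5  23.2] [0.3791 0.341  0.117 ]
[319.  190.   23.4] [0.3809 0.3401 0.117 ]
[317.2 197.8  26.5] [0.3819 0.3324 0.117 ]
```

```bash
python3 -m jog '[{"linear":[-0.926,-0.063,0],"roll":0},{"linear":[-0.926,-0.063,0],"roll":0},{"linear":[-0.926,-0.063,0],"roll":0},{"linear":[-0.926,-0.063,0],"roll":0},{"linear":[-0.926,-0.063,0],"roll":0},{"linear":[-0.926,-0.063,0],"roll":0},{"linear":[-0.926,-0.063,0],"roll":0},{"linear":[-0.926,-0.063,0],"roll":0},{"linear":[-0.926,-0.063,0],"roll":0},{"linear":[-0.926,-0.063,0],"roll":0},{"linear":[-0.926,-0.063,0],"roll":0},{"linear":[-0.926,-0.063,0],"roll":0}]'|head -2; python3 -m jog '[{"linear":[0,0,0],"roll":0},{"linear":[0,0,0],"roll":0},{"linear":[0,0,0],"roll":0}]'|head -2
python3 - <<'E'
from h import *
s=state()
c,im=snap('wrist','pics/w7.png')
def circ(im,x0,y0,x1,y1,k,rmin,rmax,p2,md):
    g=cv2.resize(cv2.cvtColor(im,cv2.COLOR_BGR2GRAY)[y0:y1,x0:x1],None,fx=k,fy=k,interpolation=cv2.INTER_CUBIC)
    q=cv2.HoughCircles(cv2.GaussianBlur(g,(0,0),1.5),cv2.HOUGH_GRADIENT,1,md,param1=100,param2=p2,minRadius=rmin,maxRadius=rmax)
    return [] if q is None else [((a[0]+.5)/k+x0-.5,(a[1]+.5)/k+y0-.5,a[2]/k) for a in q[0]]
u=proj(c,[.502,-.091,.088]); print(u)
x,y=[int(v) for v in u]
for a in circ(im,max(x-40,0),max(y-40,0),x+40,y+40,4,56,100,15,8)[:4]: print(np.round(a,1),ray(c,a,.088).round(4))
print(delta(.502,-.091,.036,109.8))
E
```

```text
time_s: 13.93
position: [0.5012, -0.0929, 0.2108]
time_s: 14.18
position: [0.501, -0.0907, 0.2112]
t 14.18 p [ 0.501  -0.0907  0.2112] yaw_x 109.94 w 0.0598 gf 0.0
[317.30416321 185.79117061]
[319.2 188.2  19.8] [ 0.5048 -0.0928  0.088 ]
[319.  184.8  19.3] [ 0.5033 -0.0894  0.088 ]
[323.  186.2  23.5] [ 0.5077 -0.0895  0.088 ]
[320.8 186.2  17. ] [ 0.5055 -0.0902  0.088 ]
[array([-0.032,  0.02 ,  4.392]), np.float64(0.04)]
```

```bash
python3 -m jog '[{"linear":[-0.03,0.06,0.6],"roll":0},{"linear":[0,0,0.7],"roll":0},{"linear":[0,0,0.7],"roll":0},{"linear":[0,0,0.7],"roll":0},{"linear":[0,0,0.6],"roll":0},{"linear":[0,0,0.5],"roll":0},{"linear":[0,0,0.3],"roll":0},{"linear":[0,0,0.2],"roll":0},{"linear":[0,0,0.1],"roll":0},{"linear":[0,0,0],"roll":0},{"linear":[0,0,0],"roll":0}]'|grep -v rot; python3 -m jog '[{"linear":[0,0,0],"roll":0},{"linear":[0,0,0],"roll":0},{"linear":[0,0,0],"roll":0},{"linear":[0,0,0],"roll":0},{"linear":[0,0,0],"roll":0},{"linear":[0,0,0],"roll":0},{"linear":[0,0,0],"roll":0},{"linear":[0,0,0],"roll":0}]' -1 25|grep -v rot
```

```text
time_s: 15.15
position: [0.5047, -0.0913, 0.0371]
ft_force: [0.7, 0.0, -1.2]
grip_width: 0.0599
gripper_force: 0.0
time_s: 15.82
position: [0.5049, -0.0919, 0.0375]
ft_force: [-0.9, 0.6, 7.0]
grip_width: 0.041
gripper_force: 24.8
```

```bash
python3 -m jog '[{"linear":[0,0,-0.3],"roll":0},{"linear":[0,0,-0.6],"roll":0},{"linear":[0,0,-0.8],"roll":0},{"linear":[0,0,-0.8],"roll":0},{"linear":[0,0,-0.8],"roll":0},{"linear":[0,0,-0.7],"roll":0},{"linear":[0,0,-0.4],"roll":0},{"linear":[0,0,0],"roll":0},{"linear":[0,0,0],"roll":0}]'|grep -v rot; python3 -c "
from h import *
s=state(); print(delta(.412,.243,s['position'][2],109.8))"
```

```text
time_s: 16.57
position: [0.5043, -0.0915, 0.2127]
ft_force: [0.2, 0.5, -1.0]
grip_width: 0.0411
gripper_force: 25.6
t 16.57 p [ 0.5043 -0.0915  0.2127] yaw_x 109.96 w 0.0411 gf 25.560450456978288
[array([ 8.649e+00,  6.860e-01, -6.000e-03]), np.float64(0.032)]
```

```bash
python3 -m jog '[{"linear":[0.865,0.069,0],"roll":0},{"linear":[0.865,0.069,0],"roll":0},{"linear":[0.865,0.069,0],"roll":0},{"linear":[0.865,0.069,0],"roll":0},{"linear":[0.865,0.069,0],"roll":0},{"linear":[0.865,0.069,0],"roll":0},{"linear":[0.865,0.069,0],"roll":0},{"linear":[0.865,0.069,0],"roll":0},{"linear":[0.865,0.069,0],"roll":0},{"linear":[0.865,0.069,0],"roll":0},{"linear":[0,0,0],"roll":0},{"linear":[0,0,0],"roll":0}]'|grep -v rot; python3 -c "
from h import *
s=state(); print(delta(.412,.243,.07,109.8)); c,im=snap('wrist','pics/w8.png')
x0,y0,x1,y1=200,110,440,290
b=cv2.resize(im[y0:y1,x0:x1],None,fx=3.3,fy=3.3,interpolation=cv2.INTER_CUBIC)
p=s['position']
for q,r,col in(((.412,.243,.09),.021,(0,255,0)),((p[0],p[1],p[2]-.0375),.011,(0,255,255)),((p[0],p[1],p[2]+.0505),.0205,(0,0,255))):
    for th in np.radians(np.arange(0,360,10)):
      u=(proj(c,[q[0]+r*np.cos(th),q[1]+r*np.sin(th),q[2]])-[x0,y0])*3.3; cv2.circle(b,tuple(int(v) for v in u),2,col,-1)
cv2.imwrite('pics/m5.png',b)"
```

```text
time_s: 17.57
position: [0.4109, 0.2441, 0.211]
ft_force: [0.2, -0.0, -0.6]
grip_width: 0.0408
gripper_force: 25.6
t 17.57 p [0.4109 0.2441 0.211 ] yaw_x 110.14 w 0.0408 gf 25.5503427181975
[array([-0.036,  0.026,  3.524]), np.float64(0.069)]
```

View pics/m5.png

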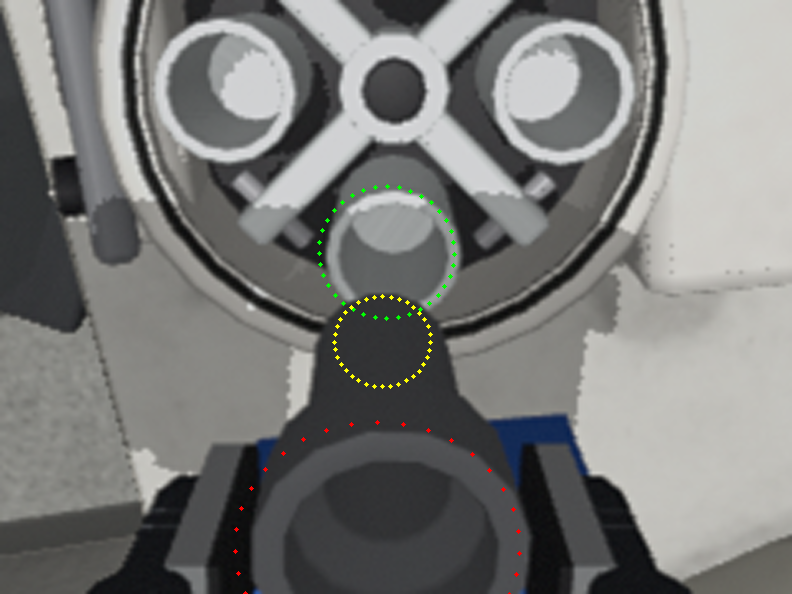

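Bucket P1 (rim at crop (393,255)) is within about 1.5 mm of prediction, and the sleeve's foot is centred at (386,340). Descend.

```bash
python3 -m jog '[{"linear":[-0.03,0.03,0.5],"roll":0},{"linear":[0,0,0.6],"roll":0},{"linear":[0,0,0.6],"roll":0},{"linear":[0,0,0.6],"roll":0},{"linear":[0,0,0.4],"roll":0},{"linear":[0,0,0.4],"roll":0},{"linear":[0,0,0.2],"roll":0},{"linear":[0,0,0.15],"roll":0},{"linear":[0,0,0.05],"roll":0},{"linear":[0,0,0],"roll":0},{"linear":[0,0,0],"roll":0}]'|grep -v rot;python3 -m jog '[{"linear":[0,0,0.06],"roll":0},{"linear":[0,0,0.04],"roll":0},{"linear":[0,0,0],"roll":0},{"linear":[0,0,0],"roll":0}]'|grep -v rot
```

```text
time_s: 18.53
position: [0.4141, 0.2422, 0.073]
ft_force: [0.3, -0.1, -1.4]
grip_width: 0.0411
gripper_force: 27.7
time_s: 18.87
position: [0.4138, 0.2424, 0.0686]
ft_force: [-0.2, 0.4, -0.5]
grip_width: 0.0409
gripper_force: 27.7
```

```bash
python3 -m jog '[{"linear":[-0.01,-0.03,0.04],"roll":0},{"linear":[0,0,0.03],"roll":0},{"linear":[0,0,0],"roll":0},{"linear":[0,0,0],"roll":0}]'|grep -v rot
```

```text
time_s: 19.2
position: [0.4127, 0.2416, 0.0657]
ft_force: [-0.4, 0.3, -1.0]
grip_width: 0.0407
gripper_force: 27.7
```

```bash
python3 -m jog '[{"linear":[0,0,0.04],"roll":0},{"linear":[0,0,0],"roll":0},{"linear":[0,0,0],"roll":0}]'|grep -v rot
```

```text
time_s: 19.45
position: [0.4127, 0.2416, 0.064]
ft_force: [-0.2, -0.1, -1.7]
grip_width: 0.0404
gripper_force: 27.7
```

```bash
python3 -m jog '[{"linear":[0,0,0.03],"roll":0},{"linear":[0,0,0],"roll":0},{"linear":[0,0,0],"roll":0}]'|grep -v rot;python3 -m jog '[{"linear":[0,0,0.03],"roll":0},{"linear":[0,0,0],"roll":0},{"linear":[0,0,0],"roll":0}]'|grep -v rot
```

```text
time_s: 19.7
position: [0.4128, 0.2416, 0.0631]
ft_force: [-0.5, 0.5, 2.0]
grip_width: 0.0413
gripper_force: 27.9
time_s: 19.95
position: [0.4127, 0.2417, 0.062]
ft_force: [-1.5, 0.5, 5.1]
grip_width: 0.0407
gripper_force: 28.2
```

Contact. Release, rise, and measure both sleeves.

```bash
python3 -m jog '[{"linear":[0,0,0],"roll":0},{"linear":[0,0,0],"roll":0},{"linear":[0,0,0],"roll":0},{"linear":[0,0,0],"roll":0},{"linear":[0,0,-0.5],"roll":0},{"linear":[0,0,-0.8],"roll":0},{"linear":[0,0,-0.9],"roll":0},{"linear":[0,0,-0.9],"roll":0},{"linear":[0,0,-0.9],"roll":0},{"linear":[0,0,0],"roll":0},{"linear":[0,0,0],"roll":0}]' 0.4|head -2; python3 -m jog '[{"linear":[0,0,0],"roll":-1},{"linear":[0,0,0],"roll":-1},{"linear":[0,0,0],"roll":-1},{"linear":[0,0,0],"roll":-1},{"linear":[0,0,0],"roll":-1},{"linear":[0,0,0],"roll":-1},{"linear":[0,0,0],"roll":-1},{"linear":[0,0,0],"roll":-1},{"linear":[0,0,0],"roll":-1},{"linear":[0,0,0],"roll":-1},{"linear":[0,0,0],"roll":-1},{"linear":[0,0,0],"roll":-1}]'|head -1;python3 -m jog '[{"linear":[0,0,0],"roll":-1},{"linear":[0,0,0],"roll":-1},{"linear":[0,0,0],"roll":-1},{"linear":[0,0,0],"roll":-1},{"linear":[0,0,0],"roll":-1},{"linear":[0,0,0],"roll":-1},{"linear":[0,0,0],"roll":-1},{"linear":[0,0,0],"roll":0},{"linear":[0,0,0],"roll":0}]'|head -1
python3 - <<'E'
from h import *
s=state()
c,im=snap('wrist')
b=cv2.resize(im,(640,400))
for q in((.412,.243),(.379,.337)):
  for th in np.radians(np.arange(0,360,12)):
    u=proj(c,[q[0]+.0205*np.cos(th),q[1]+.0205*np.sin(th),.117]); cv2.circle(b,tuple(int(round(v)) for v in u),1,(0,255,0),-1)
x0,y0=200,80
cv2.imwrite('pics/m6.png',cv2.resize(b[y0:y0+220,x0:x0+280],None,fx=2.7,fy=2.7,interpolation=cv2.INTER_CUBIC))
for ce,st in orange(im): print('cap',ce.round(1),st[2:],ray(c,ce,.12).round(4))
for t in ((.4303,.0862),(.506,.158)): print(delta(*t,s['position'][2],-154.5))
E
```

```text
time_s: 20.87
position: [0.4133, 0.2418, 0.2231]
time_s: 21.87
time_s: 22.62
t 22.62 p [0.4123 0.2414 0.2206] yaw_x -155.19 w 0.0597 gf 0.0
cap [152.3 138. ] [ 22  21 365] [0.4315 0.0862 0.12  ]
cap [202.1 238.1] [ 19  17 252] [0.5071 0.1582 0.12  ]
[array([ 1.222, -3.712,  0.007]), np.float64(-0.139)]
[array([-1.249, -2.876,  0.003]), np.float64(-0.139)]
```

View pics/m6.png

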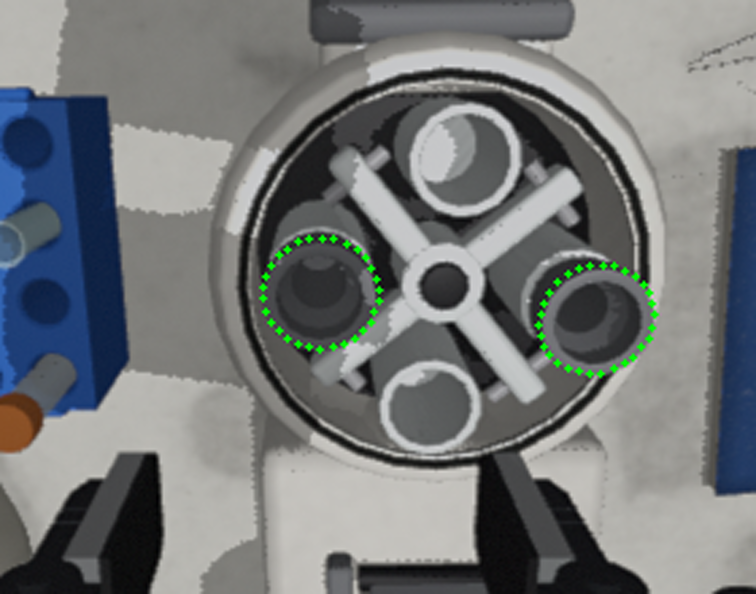

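Both sleeves are seated: the rims match the predicted circles at (320,293) and (598,318). Next is tube A, with target TCP (0.4308, 0.0862).

```bash
python3 -m jog '[{"linear":[0.24,-0.742,0],"roll":0},{"linear":[0.24,-0.742,0],"roll":0},{"linear":[0.24,-0.742,0],"roll":0},{"linear":[0.24,-0.742,0],"roll":0},{"linear":[0.24,-0.742,0],"roll":0},{"linear":[0,0,0],"roll":0},{"linear":[0,0,0],"roll":0},{"linear":[0,0,0],"roll":0}]' 0|grep -v rot
python3 - <<'E'
from h import *
s=state(); c,im=snap('wrist')
for ce,st in orange(im): print('cap',ce.round(1),st[2:],ray(c,ce,.121).round(4))
print(delta(.4308,.0862,.066,-154.8))
E
```

```text
time_s: 23.33
position: [0.4317, 0.0871, 0.2215]
ft_force: [-0.3, -0.1, 0.1]
grip_width: 0.0428
gripper_force: 0.0
t 23.33 p [0.4317 0.0871 0.2215] yaw_x -155.13 w 0.0428 gf 0.0
cap [316.1 187.9] [ 19  21 310] [0.4311 0.086  0.121 ]
cap [348.5 278.4] [ 18  16 234] [0.5061 0.1582 0.121 ]
[array([ 0.031, -0.021,  3.889]), np.float64(-0.05)]
```

```bash
python3 -m jog '[{"linear":[0.02,-0.025,0.6],"roll":0},{"linear":[0,0,0.7],"roll":0},{"linear":[0,0,0.7],"roll":0},{"linear":[0,0,0.6],"roll":0},{"linear":[0,0,0.5],"roll":0},{"linear":[0,0,0.4],"roll":0},{"linear":[0,0,0.25],"roll":0},{"linear":[0,0,0.14],"roll":0},{"linear":[0,0,0],"roll":0},{"linear":[0,0,0],"roll":0}]'|grep -v rot; python3 -m jog '[{"linear":[0,0,0],"roll":0},{"linear":[0,0,0],"roll":0},{"linear":[0,0,0],"roll":0},{"linear":[0,0,0],"roll":0},{"linear":[0,0,0],"roll":0},{"linear":[0,0,0],"roll":0},{"linear":[0,0,0],"roll":0}]' -1 25|grep -v rot
```

```text
time_s: 24.22
position: [0.4317, 0.0861, 0.0664]
ft_force: [-0.6, -0.3, 0.1]
grip_width: 0.0426
gripper_force: 0.0
time_s: 24.8
position: [0.4318, 0.0855, 0.0664]
ft_force: [-0.1, 0.3, 4.3]
grip_width: 0.0199
gripper_force: 24.7
```

The width is 20 mm, so the cap is held. Lift straight up.

```bash
python3 -m jog '[{"linear":[0,0,-0.2],"roll":0},{"linear":[0,0,-0.4],"roll":0},{"linear":[0,0,-0.6],"roll":0},{"linear":[0,0,-0.7],"roll":0},{"linear":[0,0,-0.8],"roll":0},{"linear":[0,0,-0.7],"roll":0},{"linear":[0,0,-0.5],"roll":0},{"linear":[0,0,-0.2],"roll":0},{"linear":[0,0,0],"roll":0},{"linear":[0,0,0],"roll":0}]'|grep -v rot
python3 - <<'E'
from h import *
s=state(); c,im=snap('wrist','pics/w9.png')
p=np.array(s['position']); x0,y0=230,100
b=cv2.resize(im[y0:y0+200,x0:x0+180],None,fx=3,fy=3,interpolation=cv2.INTER_CUBIC)
for dz in (-.0624,-.03,0,.0416,.0556):
    u=(proj(c,p+[0,0,dz])-[x0,y0])*3; cv2.circle(b,tuple(int(v) for v in u),3,(0,255,0),-1)
cv2.imwrite('pics/m7.png',b); print(delta(.379,.337,p[2],-154.8),delta(.412,.243,p[2]))
E
```

```text
time_s: 25.63
position: [0.431, 0.0855, 0.2292]
ft_force: [0.7, 0.2, -1.0]
grip_width: 0.0198
gripper_force: 24.6
t 25.63 p [0.431  0.0855 0.2292] yaw_x -155.04 w 0.0198 gf 24.55871433019638
[array([-1.478,  6.246, -0.008]), np.float64(-0.048)] [array([-1.234,  3.767, -0.01 ])]
```

View pics/m7.png

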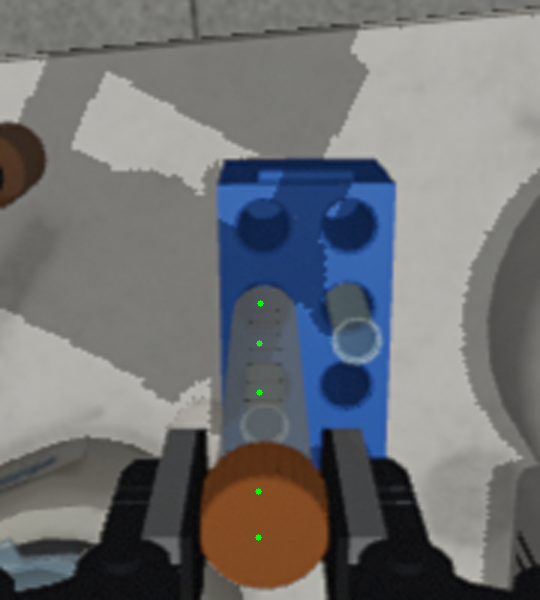

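The tube hangs straight, with its foot at crop (264,300) on the tool axis. Carry it to sleeve P2.

```bash
python3 -m jog '[{"linear":[-0.185,0.781,0],"roll":0},{"linear":[-0.185,0.781,0],"roll":0},{"linear":[-0.185,0.781,0],"roll":0},{"linear":[-0.185,0.781,0],"roll":0},{"linear":[-0.185,0.781,0],"roll":0},{"linear":[-0.185,0.781,0],"roll":0},{"linear":[-0.185,0.781,0],"roll":0},{"linear":[-0.185,0.781,0],"roll":0},{"linear":[0,0,0],"roll":0},{"linear":[0,0,0],"roll":0},{"linear":[0,0,0],"roll":0}]'|grep -v rot; python3 -c "
from h import *
state();print(delta(.379,.337,.105,-154.8))"
```

```text
time_s: 26.6
position: [0.3794, 0.3365, 0.2289]
ft_force: [-0.5, -0.2, 0.3]
grip_width: 0.0202
gripper_force: 24.6
t 26.6 p [0.3794 0.3365 0.2289] yaw_x -155.03 w 0.0202 gf 24.6073579788208
[array([-0.004,  0.016,  3.096]), np.float64(-0.046)]
```

```bash
python3 -m jog '[{"linear":[0,0.015,0.5],"roll":0},{"linear":[0,0,0.5],"roll":0},{"linear":[0,0,0.4],"roll":0},{"linear":[0,0,0.4],"roll":0},{"linear":[0,0,0.3],"roll":0},{"linear":[0,0,0.3],"roll":0},{"linear":[0,0,0.3],"roll":0},{"linear":[0,0,0.2],"roll":0},{"linear":[0,0,0.15],"roll":0},{"linear":[0,0,0],"roll":0},{"linear":[0,0,0],"roll":0}]'|grep -v rot;  python3 -m jog '[{"linear":[0,0,0.1],"roll":0},{"linear":[0,0,0.05],"roll":0},{"linear":[0,0,0],"roll":0},{"linear":[0,0,0],"roll":0}]'|grep -v rot
```

```text
time_s: 27.52
position: [0.3797, 0.3373, 0.1083]
ft_force: [0.2, 0.5, 0.6]
grip_width: 0.02
gripper_force: 24.6
time_s: 27.85
position: [0.3795, 0.3377, 0.1022]
ft_force: [0.5, 0.0, -0.4]
grip_width: 0.0199
gripper_force: 24.6
```

```bash
python3 -m jog '[{"linear":[0,0,0.06],"roll":0},{"linear":[0,0,0.04],"roll":0},{"linear":[0,0,0],"roll":0},{"linear":[0,0,0],"roll":0}]'|grep -v rot;  python3 -m jog '[{"linear":[0,0,0.03],"roll":0},{"linear":[0,0,0],"roll":0},{"linear":[0,0,0],"roll":0}]'|grep -v rot
```

```text
time_s: 28.18
position: [0.3796, 0.3377, 0.0982]
ft_force: [0.3, 0.7, 0.4]
grip_width: 0.0198
gripper_force: 24.8
time_s: 28.43
position: [0.3799, 0.3379, 0.0974]
ft_force: [-0.8, -0.2, 5.0]
grip_width: 0.0196
gripper_force: 25.1
```

It reached the floor exactly at the expected height. Release and go for tube B.

```bash
python3 -m jog '[{"linear":[0,0,0],"roll":0},{"linear":[0,0,0],"roll":0},{"linear":[0,0,0],"roll":0},{"linear":[0,0,0],"roll":0},{"linear":[0,0,-0.4],"roll":0},{"linear":[0,0,-0.7],"roll":0},{"linear":[0,0,-0.8],"roll":0},{"linear":[0,0,-0.8],"roll":0},{"linear":[0,0,-0.4],"roll":0},{"linear":[0,0,0],"roll":0},{"linear":[0,0,0],"roll":0}]' 0|grep -v rot
python3 - <<'E'
from h import *
s=state(); c,im=snap('wrist','pics/w10.png')
for ce,st in orange(im): print('cap',ce.round(1),st[2:],'rack',ray(c,ce,.121).round(4),'seated',ray(c,ce,.152).round(4))
print(delta(.5066,.1583,s['position'][2],-154.8))
E
```

```text
time_s: 29.35
position: [0.3795, 0.3377, 0.221]
ft_force: [0.6, -0.1, -0.6]
grip_width: 0.0426
gripper_force: 0.0
t 29.35 p [0.3795 0.3377 0.221 ] yaw_x -155.04 w 0.0426 gf 0.0
cap [317.5 198.9] [ 22  21 380] rack [0.3882 0.3424 0.121 ] seated [0.3795 0.3383 0.152 ]
cap [ 99.  227.4] [ 21  19 292] rack [0.5067 0.1587 0.121 ] seated [0.4846 0.1753 0.152 ]
[array([-1.001, -5.405, -0.027]), np.float64(-0.048)]
```

```bash
python3 -m jog '[{"linear":[-0.143,-0.772,0],"roll":0},{"linear":[-0.143,-0.772,0],"roll":0},{"linear":[-0.143,-0.772,0],"roll":0},{"linear":[-0.143,-0.772,0],"roll":0},{"linear":[-0.143,-0.772,0],"roll":0},{"linear":[-0.143,-0.772,0],"roll":0},{"linear":[-0.143,-0.772,0],"roll":0},{"linear":[0,0,0],"roll":0},{"linear":[0,0,0],"roll":0},{"linear":[0,0,0],"roll":0}]' 0|grep -v rot
python3 - <<'E'
from h import *
s=state(); c,im=snap('wrist')
for ce,st in orange(im): print('cap',ce.round(1),st[2:],ray(c,ce,.121).round(4))
print(delta(.5066,.1583,.066,-154.8))
E
```

```text
time_s: 30.23
position: [0.5063, 0.1588, 0.2197]
ft_force: [0.2, -0.0, 0.0]
grip_width: 0.043
gripper_force: 0.0
t 30.23 p [0.5063 0.1588 0.2197] yaw_x -155.05 w 0.043 gf 0.0
cap [584.2 152.7] [ 25  24 451] [0.3714 0.3655 0.121 ]
cap [316.  189.6] [ 20  20 299] [0.5066 0.1582 0.121 ]
[array([-0.006, -0.028,  3.853]), np.float64(-0.039)]
```

```bash
python3 -m jog '[{"linear":[0,-0.02,0.6],"roll":0},{"linear":[0,0,0.7],"roll":0},{"linear":[0,0,0.7],"roll":0},{"linear":[0,0,0.6],"roll":0},{"linear":[0,0,0.5],"roll":0},{"linear":[0,0,0.4],"roll":0},{"linear":[0,0,0.25],"roll":0},{"linear":[0,0,0.1],"roll":0},{"linear":[0,0,0],"roll":0},{"linear":[0,0,0],"roll":0}]'|grep -v rot; python3 -m jog '[{"linear":[0,0,0],"roll":0},{"linear":[0,0,0],"roll":0},{"linear":[0,0,0],"roll":0},{"linear":[0,0,0],"roll":0},{"linear":[0,0,0],"roll":0},{"linear":[0,0,0],"roll":0},{"linear":[0,0,0],"roll":0}]' -1 25|grep -v rot;  python3 -m jog '[{"linear":[0,0,-0.2],"roll":0},{"linear":[0,0,-0.4],"roll":0},{"linear":[0,0,-0.6],"roll":0},{"linear":[0,0,-0.7],"roll":0},{"linear":[0,0,-0.8],"roll":0},{"linear":[0,0,-0.7],"roll":0},{"linear":[0,0,-0.5],"roll":0},{"linear":[0,0,-0.2],"roll":0},{"linear":[0,0,0],"roll":0},{"linear":[0,0,0],"roll":0}]'|grep -v rot; python3 -c "
from h import *
s=state();print(delta(.4125,.243,s['position'][2],-154.8))"
```

```text
time_s: 31.12
position: [0.5073, 0.1584, 0.0674]
ft_force: [-0.4, 0.0, 0.1]
grip_width: 0.0425
gripper_force: 0.0
time_s: 31.7
position: [0.5077, 0.1579, 0.0674]
ft_force: [-0.2, 0.1, 4.5]
grip_width: 0.0196
gripper_force: 24.7
time_s: 32.53
position: [0.5069, 0.1578, 0.2299]
ft_force: [0.1, 0.1, -1.2]
grip_width: 0.0197
gripper_force: 24.6
t 32.53 p [0.5069 0.1578 0.2299] yaw_x -155.04 w 0.0197 gf 24.561177492141724
[array([1.24 , 2.927, 0.003]), np.float64(-0.048)]
```

```bash
python3 -m jog '[{"linear":[0.248,0.585,0],"roll":0},{"linear":[0.248,0.585,0],"roll":0},{"linear":[0.248,0.585,0],"roll":0},{"linear":[0.248,0.585,0],"roll":0},{"linear":[0.248,0.585,0],"roll":0},{"linear":[0,0,0],"roll":0},{"linear":[0,0,0],"roll":0},{"linear":[0,0,0],"roll":0}]'|grep -v rot
python3 - <<'E'
from h import *
s=state();print(delta(.4125,.243,.105,-154.8)); c,im=snap('wrist','pics/w11.png')
p=np.array(s['position']); x0,y0=230,100
for ce,st in orange(im): print('cap',ce.round(1),st[2:],'seated',ray(c,ce,.152).round(4))
b=cv2.resize(im[y0:y0+200,x0:x0+240],None,fx=3,fy=3,interpolation=cv2.INTER_CUBIC)
for dz in (-.0634,-.03,0,.0406,.0546):
    u=(proj(c,p+[0,0,dz])-[x0,y0])*3; cv2.circle(b,tuple(int(v) for v in u),3,(0,255,0),-1)
for th in np.radians(np.arange(0,360,12)):
    u=(proj(c,[.4125+.0205*np.cos(th),.243+.0205*np.sin(th),.117])-[x0,y0])*3; cv2.circle(b,tuple(int(v) for v in u),2,(0,255,255),-1)
cv2.imwrite('pics/m8.png',b)
E
```

```text
time_s: 33.2
position: [0.4131, 0.2426, 0.2299]
ft_force: [0.6, 0.2, -0.2]
grip_width: 0.0195
gripper_force: 24.6
t 33.2 p [0.4131 0.2426 0.2299] yaw_x -155.04 w 0.0195 gf 24.610885977745056
[array([3.000e-03, 1.500e-02, 3.122e+00]), np.float64(-0.048)]
cap [430.3 206.1] [ 22  21 359] seated [0.379  0.3382 0.152 ]
cap [317.7 275.3] [  42   37 1178] seated [0.4849 0.277  0.152 ]
```

```bash
python3 -m jog '[{"linear":[0,0.015,0.5],"roll":0},{"linear":[0,0,0.5],"roll":0},{"linear":[0,0,0.4],"roll":0},{"linear":[0,0,0.4],"roll":0},{"linear":[0,0,0.3],"roll":0},{"linear":[0,0,0.3],"roll":0},{"linear":[0,0,0.3],"roll":0},{"linear":[0,0,0.2],"roll":0},{"linear":[0,0,0.15],"roll":0},{"linear":[0,0,0],"roll":0},{"linear":[0,0,0],"roll":0}]'|grep -v rot;  python3 -m jog '[{"linear":[0,0,0.1],"roll":0},{"linear":[0,0,0.05],"roll":0},{"linear":[0,0,0],"roll":0},{"linear":[0,0,0],"roll":0}]'|grep -v rot;python3 -m jog '[{"linear":[0,0,0.06],"roll":0},{"linear":[0,0,0.02],"roll":0},{"linear":[0,0,0],"roll":0},{"linear":[0,0,0],"roll":0}]'|grep -v rot
```

```text
time_s: 34.17
position: [0.4131, 0.2433, 0.1089]
ft_force: [0.8, 0.4, -0.4]
grip_width: 0.0195
gripper_force: 24.6
time_s: 34.5
position: [0.4128, 0.2436, 0.103]
ft_force: [-0.1, -0.4, 0.4]
grip_width: 0.0196
gripper_force: 24.6
time_s: 34.83
position: [0.4127, 0.2435, 0.0997]
ft_force: [0.6, -0.4, -0.3]
grip_width: 0.0196
gripper_force: 24.6
```

```bash
python3 -m jog '[{"linear":[0,0,0.03],"roll":0},{"linear":[0,0,0],"roll":0},{"linear":[0,0,0],"roll":0}]'|grep -v rot;python3 -m jog '[{"linear":[0,0,0.03],"roll":0},{"linear":[0,0,0],"roll":0},{"linear":[0,0,0],"roll":0}]'|grep -v rot
```

```text
time_s: 35.08
position: [0.4129, 0.2436, 0.0986]
ft_force: [0.5, -0.6, 0.4]
grip_width: 0.0197
gripper_force: 24.7
time_s: 35.33
position: [0.4133, 0.2437, 0.0978]
ft_force: [0.2, -0.1, 4.7]
grip_width: 0.0196
gripper_force: 25.1
```

Seated. Release, rise, back off toward the robot and look.

```bash
python3 -m jog '[{"linear":[0,0,0],"roll":0},{"linear":[0,0,0],"roll":0},{"linear":[0,0,0],"roll":0},{"linear":[0,0,0],"roll":0},{"linear":[0,0,-0.4],"roll":0},{"linear":[0,0,-0.7],"roll":0},{"linear":[0,0,-0.8],"roll":0},{"linear":[0,0,-0.8],"roll":0},{"linear":[0,0,-0.8],"roll":0},{"linear":[0,0.2,0],"roll":0},{"linear":[0,0,0],"roll":0},{"linear":[0,0,0],"roll":0}]' 0|grep -v rot
python3 - <<'E'
from h import *
s=state(); c,im=snap('wrist','pics/w12.png'); c2,i2=snap('scene')
for n,cc,ii in(('w',c,im),('s',c2,i2)):
  for ce,st in orange(ii): print(n,'cap',ce.round(1),st[2:],'seated',ray(cc,ce,.152).round(4))
a=cv2.resize(im[60:300,100:480],None,fx=1.4,fy=1.4); b=cv2.resize(i2[130:260,180:400],None,fx=2,fy=2,interpolation=cv2.INTER_CUBIC)
o=np.zeros((a.shape[0]+b.shape[0],max(a.shape[1],b.shape[1]),3),np.uint8); o[:a.shape[0],:a.shape[1]]=a; o[a.shape[0]:,:b.shape[1]]=b
cv2.imwrite('pics/fin.png',o); print(o.shape)
E
```

```text
time_s: 36.33
position: [0.4088, 0.2508, 0.2364]
ft_force: [0.3, 0.4, -0.3]
grip_width: 0.0426
gripper_force: 0.0
t 36.33 p [0.4088 0.2508 0.2364] yaw_x -155.0 w 0.0426 gf 0.0
w cap [308.2 194. ] [ 21  21 343] seated [0.4123 0.2438 0.152 ]
w cap [417.5 204.4] [ 22  20 343] seated [0.3791 0.3382 0.152 ]
s cap [162.2  54.3] [ 19  27 135] seated [0.3786 0.8316 0.152 ]
s cap [226.7 133.8] [ 8  5 31] seated [0.3779 0.3366 0.152 ]
(596, 532, 3)
```

View pics/fin.png

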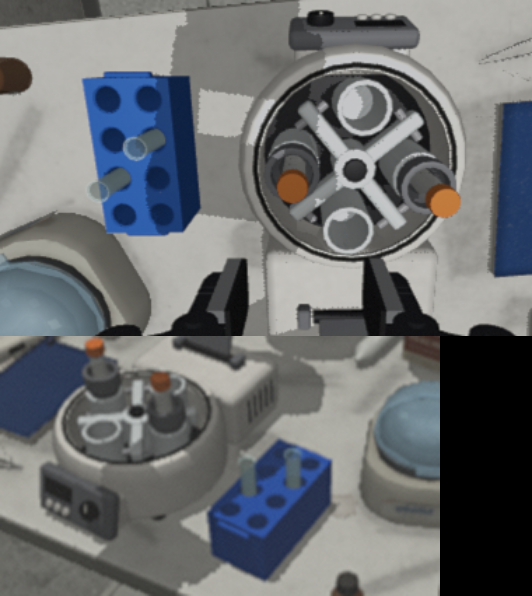

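Both tubes stand upright in sleeves in opposite buckets, with caps at (292,186) and (445,200). Both glass tubes are in their places in the rack. The cap positions fit the seated height, so I'm handing in.

```bash
python3 -c "
from rig import env
print(env.close_job())"
```

```text
the job is handed in; nothing more can be done
None
```

The job is handed in at about 36 s of robot time: both sleeves are seated in opposite buckets, each holding an upright orange-capped tube pressed down to its floor, and the glass tubes are still in the rack.

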